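# Fetch the casting tray from its push-latch bay

## Task

The blue tray with the silver ingot is shut in the wooden push-latch bay. Press its front fully in and let it pop out; once you have made sure it stays out, draw it by its front wall until it is completely outside the bay and let go of it there on the bench, then take it again by the wooden handle in its middle, carry it level and set it down gently in the middle of the pale soldering board. The ingot must stay in its compartment; leave the spray can, the jar and the hammer where they are.

Things in the scene. Friction and masses are not known exactly. Their poses are not given: they have to be found in the camera images.
- bay: Fixed low housing of pale wood, 190 deep (x) x 114 wide (y) x 72 high, black mat on its roof. Bottomless: the tray slides on the bench itself. Origin: centre of its underside. Its mouth, 90 wide and 60 high, faces its own -x; the tray comes out that way. Latched shut, the tray's axes are parallel to the bay's and its origin lies at bay x = -36 mm, bench height.
- bay_mouth (a point): Middle of the front edge of the bay's roof, 72 mm above the bench, 95 mm towards the bay's -x from its origin; axes as the bay's. Latched shut, the tray's front face stands about 27 mm out beyond it, popped out about 76 mm. The tray is completely outside when its origin is more than 85 mm beyond it.
- pusher (a joint): Spring pusher behind the tray, with push-push latch; metres, grows outwards; the tray rests loosely against it. 0 to 0.002 = latched. Pressing the tray 11 mm in (stop at -0.011; at least 9 mm, 8 to 12 N) and letting go releases it: it springs to 0.050, shoving the tray out. Pressed fully in again from there and let go, it latches shut again.
- tray: Loose blue open tray, 170 long (x) x 80 wide (y), rim 38 high, 0.3 kg, on two slippery skids. Origin: centre of its underside; front wall at its own -x. Floor top 6 mm up; side walls 4 thick, front 10, rear 8. Behind the front wall 65 mm are empty, up to the handle. With the ingot the centre of mass is at x = +20 mm.
- tray_front (a point): Middle of the tray's front wall, on its rim (38 mm above the tray's underside; the wall is 10 mm thick along the tray's x, 5 mm either side of this point). The spot below it is where to press. Axes as the tray's.
- tray_handle (a point): Top middle of the tray's upright wooden handle, a fin 50 long (tray x) x 14 thick (tray y) that stands from the tray's floor to 55 mm above its underside, 15 mm behind the tray's middle; about 29 mm of free space either side of it down to the floor. Axes as the tray's. While the tray is in the bay, popped out too, it is all but wholly under the roof.
- ingot: Loose silver bar, 20 x 52 x 12 mm, 0.13 kg, lying across the rear compartment of the tray (tray x about +61 mm), behind a low partition. Origin: centre of its underside.
- board_top (a point): Centre of the top of the fixed pale soldering board, a dotted slab 240 (x) x 180 (y), its top 20 mm above the bench. x and y along the board's edges, z up.
- spray_can: Bystander: standing can, 52 diameter, 150 high. Origin: centre of its underside.
- flux_jar: Bystander: standing jar with an orange cap, 56 diameter, 70 high. Origin: centre of its underside.
- hammer: Bystander: hammer, 200 long, lying along its own x, to the left of the robot.
- board: The fixed soldering board itself, 240 x 180 x 20 mm. Origin: centre of its underside, on the bench; axes as board_top's.
There are look-alikes about, which are no part of the job. Of the things that look like the bay, take the one that is farthest to the robot's right at the start. Of the things that look like the tray, the largest one is meant.

How it is judged:
On the way, in this order (a step that is already met when the one before it is completed fails the run):
1. the latch has been released: the tray stands popped out, with nothing of the gripper touching it (value of joint pusher above 0.04 m and x of tray in the frame of bay below -0.07 m and contact force between the fingers and tray below 0.1 N), for 0.2 s.
2. the tray stands on the bench completely outside the bay and has been let go (x of tray in the frame of bay below -0.18 m and height (world z) of tray below 0.01 m and angle between tray's own z axis and vertical below 0.06 rad and linear speed of tray below 0.02 m/s and contact force between the fingers and tray below 0.1 N), for 0.2 s.
3. the tray is lifted, held at its wooden handle (height (world z) of tray above 0.03 m and distance between the grasp point and tray_handle below 0.05 m), for 0.2 s.
At the end, for the whole second after the job is handed in: The tray rests on the soldering board, level (within 0.06 rad), its middle within 30 mm of the board's centre, at rest and let go, with the ingot still in its rear compartment (horizontal distance between tray and board_top below 0.03 m and z of tray in the frame of board_top between -0.005 and 0.005 m and angle between tray's own z axis and vertical below 0.06 rad and linear speed of tray below 0.02 m/s and distance between ingot and tray below 0.085 m and contact force between the fingers and tray below 0.1 N); the robot touches nothing.
It fails at once if the tray is tipped by more than 0.3 rad (17 degrees) (angle between tray's own z axis and vertical above 0.3 rad).
It fails at once if the ingot leaves its compartment (not (distance between ingot and tray below 0.085 m)).
It fails at once if the tray is dropped: let go while more than 12 mm above the board's top (height (world z) of tray above 0.032 m and contact force between the fingers and tray below 0.05 N).
It fails at once if the tray is banged on the board (more than 120 N) (contact force between tray and board above 120 N).
It fails at once if the spray can, the jar or the hammer is shifted by more than 30 mm (distance of any of spray_can, flux_jar, hammer from where it was at the start of the episode above 0.03 m).
It also fails if it takes over 64 s, if anything falls off the work surface, if the arm or the gripper's body presses on something with over 40 N, if the wrist force passes 120 N, or if a joint passes its speed limit or range.

## Robot

A 6-joint arm with a two-finger parallel gripper is mounted at the origin on the work surface. World frame = base frame: x ahead of the robot, y to its left, z up, the work surface at z = 0. Lengths are in m, angles in rad, forces in N, time in s.
With the tool pointing down it reaches from about 0.25 to 0.725 m from the base axis. Payload 4 kg.
Tool frame: the origin (TCP) lies between the finger pads; the fingertips stand 17 mm ahead of it and the grasp point (between the pads) lies 2 mm behind it; z points along the fingers, y is the direction in which the jaws open and shut (so a half turn about z gives the same grasp; the last joint's range is limited). The gripper opens to 85 mm and grips with 20 to 120 N. Pads are 22 mm wide; open, the fingers measure 114 mm over their backs; the gripper's body (76 mm by 85 mm) begins 54 mm behind the grasp point. The pads swing forward as they close: fully open they stand 13 mm farther back than shut.
Start: joints at [1.158, 0.241, 0.005, 1.335, 0, 1.571], TCP at [0.201, 0.458, 0.248] pointing down, gripper open.
Joint ranges: [-2.72, 2.72], [-1.05, 1.87], [-1.09, 1.28], [-1.99, 2.15], [-1.42, 1.44], [-3.14, 3.14]. Speed limits (rad/s): [2.79, 2.79, 3.14, 3.14, 3.14, 3.14].

## Interface

Orientations are given as a unit quaternion [x, y, z, w].
In Python, from workcell import readout, viewer, order gives the robot as it stands. The module is installed in compiled form; this text tells all that it offers.
- The arm moves only by the shell command python3 -m crank 'ROWS'. ROWS is text: rows parted by semicolons, each of 7 numbers parted by spaces: the shift along the tool's x, y, z in m, then the turn, a rotation vector about the tool's x, y, z in rad, then the gripper's target within -1 to 1 (shut at 1, half-way at 0, fully open at -1). A call has 1 to 20 rows; each row shifts and turns the pose as measured when the row begins, along the tool's axes as they then stand; what a row does not reach is not made up. A row lasts 1/12 s, in which the tool goes at most 41.7 mm and 7.16 degrees, less where a joint would pass 70% of its speed; a pose out of reach is approached as far as the arm can. A call with a gripper value outside its range is refused whole. The fingers move at their own pace and stop on an object; the grip force is fixed at half the most. Time passes only in rows, so rows that do not move let the fingers close. It gives the time, the measured TCP pose, the force and the opening at its end, in the units of the state.
- readout.get_obs(): the state, without advancing time (a new reading comes with each control period).
- viewer.camera(name): name is "scene" or "top" or "wrist"; returns the picture (480x640x3 uint8, red, green, blue); there is no depth.
- viewer.calibration(name): a dict with "fx", "fy", "cx", "cy" (pixels), "eye" and "rotation" of the camera in the world. Camera axes: x right, y down, z forward; pixel columns grow to the right and rows downward; lengths in m; the calibration is good to about 2 mm. The wrist camera is an equidistant fisheye: a pixel r from the principal point sees the ray r / f radians off the axis. A picture is of the moment at which its call begins: read the wrist's pose just before it. calibration takes no time and is no camera call; for the wrist camera it gives the pose at the moment of the call.
- order.job_done(): hands the job in, once; it reports no verdict.
The state is a dict: "clock": time; "joint_pos": joint angles; "joint_vel": joint speeds; "tau": joint torques, N m; "eef_pos": TCP position; "tool_rot": TCP orientation; "ft_force": force on the tool from outside, world axes, zero at the start; "ft_torque": the same for the moment, N m; "grip_width": finger opening in m.
Only numpy, scipy, OpenCV 4.12 (cv2) and the standard library are available. Lean on these libraries where they do the work, as an engineer would, in place of code of your own. Each camera call takes 0.05 s, during which the arm holds its last target. There are 200 camera calls.

## Working session

There is one attempt and no reset: what is moved stays moved. The work goes in short steps, Python scripts to look and compute and a shell command to move; the robot and the scene stay as the last step left them, time stands still between calls to the robot, and variables do not carry over. Pictures are saved under pics/ and viewed, about 8 in all and at most 12, crops included, and the job is handed in when it is done.

```bash
mkdir -p pics; cat > h.py <<'E'
import numpy as np, cv2
from workcell import readout, viewer
from scipy.spatial.transform import Rotation as R
def cal(n):
    c=viewer.calibration(n); return c
def rot(c):
    r=np.array(c["rotation"]); return r if r.shape==(3,3) else R.from_quat(r).as_matrix()
def plane(c,uv,z,fish=False):
    u,v=uv; a=np.array([(u-c["cx"])/c["fx"],(v-c["cy"])/c["fy"]])
    if fish:
        t=np.hypot(*a); d=np.r_[a/max(t,1e-9)*np.sin(t),np.cos(t)]
    else: d=np.r_[a,1]
    d=rot(c)@d; e=np.array(c["eye"]); return e+d*(z-e[2])/d[2]
def proj(c,p,fish=False):
    q=rot(c).T@(np.array(p)-np.array(c["eye"]))
    if fish:
        t=np.arctan2(np.hypot(q[0],q[1]),q[2]); a=q[:2]/np.hypot(q[0],q[1])*t
    else: a=q[:2]/q[2]
    return a*[c["fx"],c["fy"]]+[c["cx"],c["cy"]]
def snap(n,f):
    im=viewer.camera(n)[:,:,::-1].copy(); cv2.imwrite("pics/"+f,im); return im
E
python3 - <<'E'
from h import *
for n in("top","scene"):
    snap(n,n+"0.png"); c=cal(n); print(n,c["fx"],c["cx"],c["cy"],c["eye"],np.round(rot(c),3).tolist())
print(readout.get_obs())
E
```

```text
top 543.5095407204659 321.2771122866977 234.42553095977888 [ 0.28180641 -0.10282247  1.49444899] [[0.006, -0.985, 0.171], [-1.0, -0.004, 0.011], [-0.01, -0.171, -0.985]]
scene 525.6104752276002 324.4618611071144 239.6996972393035 [1.34298947 0.08375417 1.26494725] [[-0.257, 0.784, -0.565], [0.966, 0.216, -0.139], [0.013, -0.582, -0.813]]
{'clock': 0.1, 'joint_pos': array([ 1.15801183e+00,  2.41356345e-01,  3.85456858e-03,  1.33520518e+00,
       -1.69296046e-06,  1.57082354e+00]), 'joint_vel': array([-0.00060822,  0.00030351,  0.00295935, -0.00177055,  0.00067144,
        0.00273711]), 'tau': array([-1.67131613e-03, -3.73138690e+01,  2.53009433e+01,  1.08083218e-02,
       -1.71646629e-04,  3.15882787e-07]), 'eef_pos': array([0.20036549, 0.45751095, 0.24749094]), 'tool_rot': array([ 2.04943282e-01,  9.78773385e-01, -9.35214765e-04, -1.94931238e-04]), 'ft_force': array([0.77462496, 0.3277698 , 0.14157475]), 'ft_torque': array([-0.01323611, -0.07174247,  0.0266586 ]), 'grip_width': 0.08539295419744554}
```

View pics/top0.png

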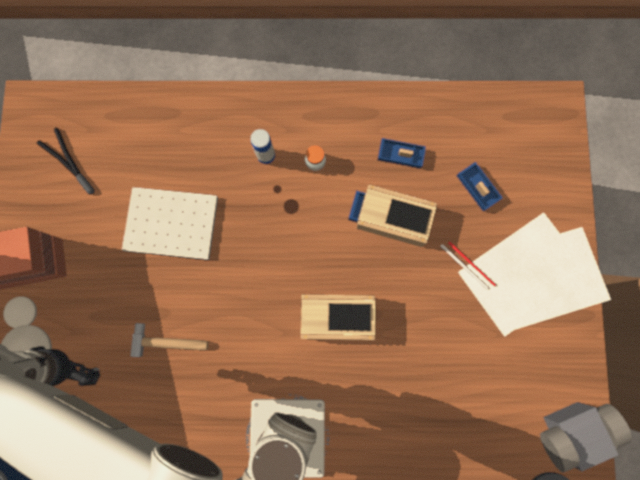

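View pics/scene0.png

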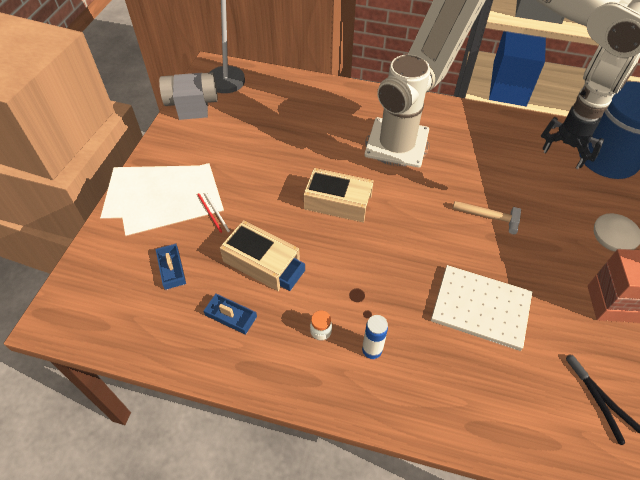

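Top view: the bay candidates are wooden boxes at (397,214) and (338,317). The right-hand one at (397,214) has a blue tray front sticking out at (357,207), so it fits the description. The other blue trays, at (402,153) and (480,187), are small look-alikes. The board is at (170,223), the can at (262,145), the jar at (316,158) and the hammer at (170,342).

```bash
python3 - <<'E'
from h import *
im=cv2.imread("pics/top0.png"); c=cal("top")
crop=cv2.resize(im[170:260,340:450],None,fx=7,fy=6.6,interpolation=cv2.INTER_CUBIC); cv2.imwrite("pics/crop0.png",crop)
hsv=cv2.cvtColor(im,cv2.COLOR_BGR2HSV)
print(hsv[200,380],hsv[215,410],hsv[230,150],hsv[207,357],hsv[180,300])
for n,box,z in(("bay",(340,170,450,260),.072),("board",(110,175,230,270),.02)):
    x0,y0,x1,y1=box; s=hsv[y0:y1,x0:x1]
    if n=="bay": m=((s[...,2]>150)&(s[...,1]<140))|((s[...,2]<60)&(s[...,1]<120))
    else: m=(s[...,2]>150)&(s[...,1]<90)
    m=cv2.morphologyEx(m.astype(np.uint8),cv2.MORPH_OPEN,np.ones((3,3)))
    cs,_=cv2.findContours(m,cv2.RETR_EXTERNAL,cv2.CHAIN_APPROX_NONE); k=max(cs,key=cv2.contourArea)+np.array([x0,y0])
    P=np.array([plane(c,q[0],z)[:2] for q in k],np.float32)
    r=cv2.minAreaRect(P); print(n,r,cv2.boxPoints(r).round(3).tolist())
for n,uv,z in(("can",(261,137),.15),("jar",(316,153),.07)): print(n,plane(c,uv,z))
E
```

```text
[ 20  93 234] [10 16 47] [ 21  46 231] [107 149  82] [ 12 148 179]
bay ((0.5881898999214172, -0.28914719820022583), (0.1956220120191574, 0.11798326671123505), 74.38204193115234) [[0.5049999952316284, -0.367000013589859], [0.6190000176429749, -0.39899998903274536], [0.6710000038146973, -0.210999995470047], [0.5580000281333923, -0.17900000512599945]]
board ((0.5693315267562866, 0.334855854511261), (0.24095100164413452, 0.18307901918888092), 84.28067016601562) [[0.4659999907016754, 0.2240000069141388], [0.6480000019073486, 0.20600000023841858], [0.671999990940094, 0.44600000977516174], [0.49000000953674316, 0.46399998664855957]]
can [0.7705312  0.06957439 0.15      ]
jar [ 0.75418164 -0.07169477  0.07      ]
```

View pics/crop0.png

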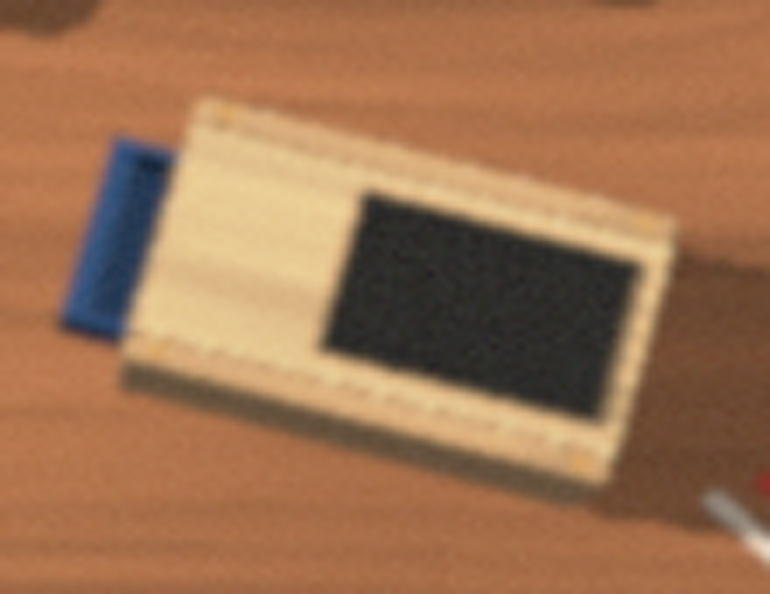

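Crop: the tray's blue front protrudes on the left of the right-hand bay (crop ~(90,235)), and the roof mat matches. So the bay is at about (0.588,-0.289) with its outward direction at about 74.4°. Next I align the tool y with that direction and fly over.

```bash
cat >> h.py <<'E'
def pose():
    o=readout.get_obs(); return np.array(o["eef_pos"]),R.from_quat(o["tool_rot"]),o
def need(p,yaw):
    """tool-frame shift and turn to reach p with tool z down, tool y at yaw(rad)"""
    q,r,o=pose(); y=np.array([np.cos(yaw),np.sin(yaw),0]); z=np.array([0,0,-1.]); x=np.cross(y,z)
    T=R.from_matrix(np.c_[x,y,z])
    print("t",round(o["clock"],2),"shift",(r.inv().apply(np.array(p)-q)).round(4),"turn",(r.inv()*T).as_rotvec().round(3),"pos",q.round(4),"F",np.round(o["ft_force"],1),"w",round(o["grip_width"],4))
E
python3 -m crank '0 0 0 0 0 -0.07 -1;0 0 0 0 0 -0.07 -1;-.032 -.0238 .003 0 0 0 -1;-.032 -.0238 .003 0 0 0 -1;-.032 -.0238 .003 0 0 0 -1;-.032 -.0238 .003 0 0 0 -1;-.032 -.0238 .003 0 0 0 -1;-.032 -.0238 .003 0 0 0 -1;-.032 -.0238 .003 0 0 0 -1;-.032 -.0238 .003 0 0 0 -1;-.032 -.0238 .003 0 0 0 -1;-.032 -.0238 .003 0 0 0 -1;-.032 -.0238 .003 0 0 0 -1;-.032 -.0238 .003 0 0 0 -1;-.032 -.0238 .003 0 0 0 -1;-.032 -.0238 .003 0 0 0 -1;-.032 -.0238 .003 0 0 0 -1;-.032 -.0238 .003 0 0 0 -1;-.032 -.0238 .003 0 0 0 -1;-.032 -.0238 .003 0 0 0 -1'
python3 -c "
from h import *
need((.64,-.11,.2),np.radians(74.4)); print(pose()[2]['joint_pos'].round(2))"
```

```text
clock: 1.77
eef_pos: [0.6562, -0.123, 0.1812]
tool_rot: [0.124, 0.992, -0.002, -0.007]
ft_force: [0.7, 0.9, 0.2]
grip_width: 0.0856
t 1.77 shift [ 0.0191  0.0085 -0.0186] turn [-0.006 -0.013  0.024] pos [ 0.6562 -0.123   0.1812] F [0.7 0.9 0.2] w 0.0856
[-0.18  0.62  0.42  1.38 -0.01  0.07]
```

```bash
python3 -m crank '0.02 0.008 -0.01 -.006 -.013 .024 1; 0 0 0 0 0 0 1; 0 0 0 0 0 0 1; 0 0 0 0 0 0 1'
python3 - <<'E'
from h import *
need((.64,-.11,.2),np.radians(74.4))
c=cal("wrist"); im=snap("wrist","w1.png"); print(c["fx"],c["cx"],c["cy"],c["eye"])
m=np.array([.6137,-.1976]);o=np.array([.269,.963]);n=np.array([.963,-.269])
for nm,p in(("mouthL",np.r_[m-n*.057,.072]),("mouthR",np.r_[m+n*.057,.072]),("trL",np.r_[m+.027*o-.04*n,.038]),("trR",np.r_[m+.027*o+.04*n,.038])): print(nm,proj(c,p,True).round(0))
E
```

```text
clock: 2.1
eef_pos: [0.6401, -0.1201, 0.1607]
tool_rot: [0.142, 0.99, -0.0, -0.02]
ft_force: [-0.7, 0.9, 1.1]
grip_width: 0.0389
t 2.1 shift [ 0.0045  0.0094 -0.0392] turn [-0.006 -0.039 -0.013] pos [ 0.6401 -0.1201  0.1607] F [-0.7  0.9  1.1] w 0.0389
371.64829954431775 325.7017612775835 234.91478582086535 [ 0.56781838 -0.09985089  0.28966003]
mouthL [194. 160.]
mouthR [213. 327.]
trL [249. 179.]
trR [257. 286.]
```

View pics/w1.png

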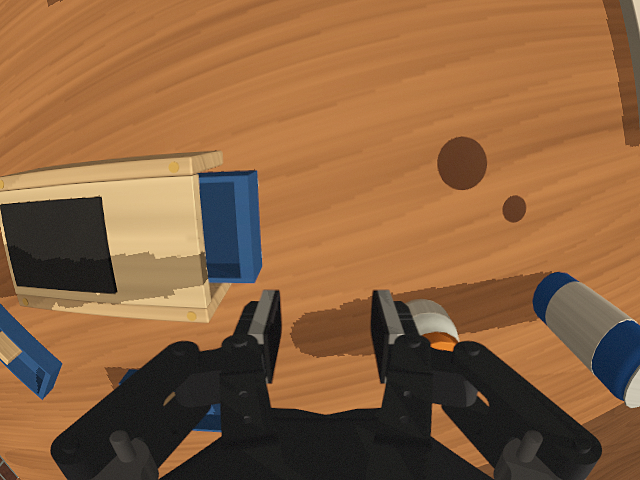

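Wrist view: the bay mouth is at about (197,163)–(208,322), and the tray's front rim outer corners are at about (248,171) and (253,283). The fingers are clear, and the jar (430,320) and can (600,330) are away to the +x side.

```bash
python3 - <<'E'
from h import *
im=cv2.imread("pics/w1.png"); cv2.imwrite("pics/w1c.png",cv2.resize(im[140:340,150:290],None,fx=4,fy=3,interpolation=cv2.INTER_CUBIC))
E
python3 -m crank '0.004 0.009 0 -.006 -.039 -.013 1; 0 0 0 0 0 0 1; 0 0 0 0 0 0 1'
python3 - <<'E'
from h import *
need((.634,-.125,.16),np.radians(74.4))
E
```

```text
clock: 2.4
eef_pos: [0.6384, -0.1092, 0.1639]
tool_rot: [0.135, 0.991, -0.0, 0.002]
ft_force: [-0.8, 0.6, -0.0]
grip_width: -0.0002
t 2.4 shift [ 0.0001 -0.0164  0.0039] turn [0.    0.005 0.002] pos [ 0.6384 -0.1092  0.1639] F [-0.8  0.6 -0. ] w -0.0002
```

View pics/w1c.png

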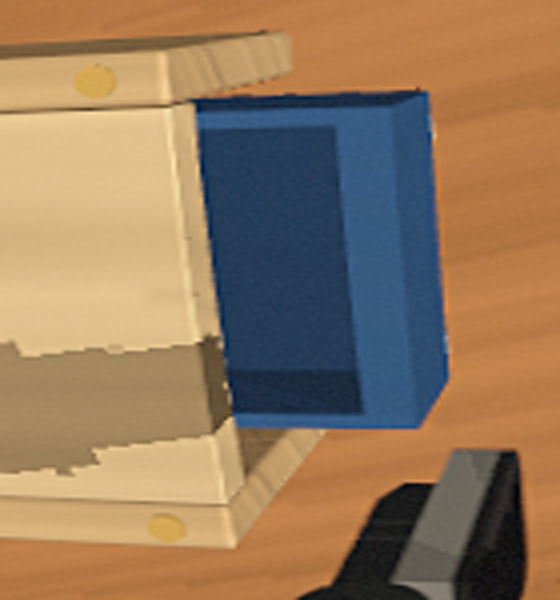

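```bash
python3 - <<'E'
from h import *
q,r,o=pose(); c=cal("wrist")
rel=r.inv().as_matrix()@rot(c); off=r.inv().apply(np.array(c["eye"])-q)
r1=R.from_quat([0.142,.99,0,-.02]); c1=dict(c); c1["rotation"]=r1.as_matrix()@rel; c1["eye"]=np.array([.6401,-.1201,.1607])+r1.apply(off); print(c1["eye"])
P=lambda uv,z:plane(c1,uv,z,True)
a,b,d,e=P((248,175),.038),P((254,282.7),.038),P((190,156.7),.072),P((208.8,322.7),.072)
for x,y in((a,b),(d,e)):
    v=y-x; print(x.round(4),y.round(4),"mid",(x+y)[:2]/2,"len",np.linalg.norm(v),"out dir deg",np.degrees(np.arctan2(v[1],v[0]))+90)
E
```

```text
[ 0.56787037 -0.0999263   0.28974205]
[ 0.5795 -0.1608  0.038 ] [ 0.6562 -0.1831  0.038 ] mid [ 0.61784101 -0.17192802] len 0.07992446848574397 out dir deg 73.80448162378664
[ 0.5557 -0.1841  0.072 ] [ 0.6645 -0.2139  0.072 ] mid [ 0.61011268 -0.19903123] len 0.11279031796778304 out dir deg 74.67061909970333
```

```bash
python3 -m crank '0 -.005 .025 0 .002 0 1; 0 -.005 .025 0 .002 0 1; 0 -.005 .025 0 0 0 1; 0 -.005 .022 0 0 0 1; 0 -.004 .015 0 0 0 1; 0 0 0 0 0 0 1; 0 0 0 0 0 0 1'
python3 - <<'E'
from h import *
need((.630,-.1335,.032),np.radians(74.4))
E
```

```text
clock: 2.98
eef_pos: [0.6424, -0.1329, 0.0663]
tool_rot: [0.133, 0.991, -0.001, 0.014]
ft_force: [0.6, 0.1, 0.3]
grip_width: 0.0002
t 2.98 shift [ 0.0127 -0.0039  0.0339] turn [0.002 0.028 0.006] pos [ 0.6424 -0.1329  0.0663] F [0.6 0.1 0.3] w 0.0002
```

```bash
python3 -m crank '.006 -.002 .016 0 .014 .003 1; .006 -.002 .016 0 .014 .003 1; 0 0 0 0 0 0 1; 0 0 0 0 0 0 1'
python3 - <<'E'
from h import *
need((.630,-.1335,.032),np.radians(74.4))
E
```

```text
clock: 3.32
eef_pos: [0.6333, -0.1337, 0.0373]
tool_rot: [0.135, 0.991, 0.001, 0.004]
ft_force: [-0.3, -0.9, -0.3]
grip_width: -0.0001
t 3.32 shift [ 0.0033 -0.0008  0.0052] turn [0.002 0.007 0.   ] pos [ 0.6333 -0.1337  0.0373] F [-0.3 -0.9 -0.3] w -0.0001
```

```bash
python3 -m crank '.003 -.006 .004 0 .006 0 1; 0 -.006 0 0 0 0 1; 0 -.006 0 0 0 0 1; 0 -.004 0 0 0 0 1; 0 0 0 0 0 0 1'
python3 - <<'E'
from h import *
need((.630,-.1335,.034),np.radians(74.4))
E
```

```text
clock: 3.73
eef_pos: [0.6244, -0.1561, 0.0338]
tool_rot: [0.135, 0.991, 0.001, 0.001]
ft_force: [-0.5, 0.1, -0.4]
grip_width: 0.0
t 3.73 shift [ 0.0006  0.0233 -0.0001] turn [0.002 0.002 0.001] pos [ 0.6244 -0.1561  0.0338] F [-0.5  0.1 -0.4] w 0.0
```

```bash
for i in 1 2; do python3 -m crank '0 -.004 0 0 0 0 1; 0 -.003 0 0 0 0 1; 0 0 0 0 0 0 1'|head -4;done
```

```text
clock: 3.98
eef_pos: [0.6234, -0.16, 0.0344]
tool_rot: [0.134, 0.991, 0.006, 0.002]
ft_force: [2.0, 4.0, -2.2]
clock: 4.23
eef_pos: [0.6235, -0.1594, 0.0348]
tool_rot: [0.131, 0.991, 0.013, 0.003]
ft_force: [1.4, 4.2, -1.0]
```

```bash
python3 -m crank '0 -.010 0 -.01 0 0 1; 0 -.010 0 -.01 0 0 1;0 -.010 0 -.01 0 0 1'; python3 -c "
from h import *
need((.62,-.17,.034),np.radians(74.4))"
```

```text
clock: 4.48
eef_pos: [0.6239, -0.1595, 0.039]
tool_rot: [0.12, 0.991, 0.055, 0.01]
ft_force: [2.8, 26.8, 12.3]
grip_width: -0.0002
t 4.48 shift [ 0.0013 -0.0116  0.0037] turn [0.112 0.004 0.031] pos [ 0.6239 -0.1595  0.039 ] F [ 2.8 26.8 12.3] w -0.0002
```

```bash
python3 - <<'E'
from h import *
a=snap("wrist","w2.png"); b=snap("scene","s2.png")
b=cv2.resize(b[190:310,190:330],None,fx=4,fy=4,interpolation=cv2.INTER_CUBIC)
a=cv2.resize(a[100:420,60:420],None,fx=.66,fy=1.5)[:480]; cv2.imwrite("pics/c2.png",np.hstack([b,a]))
E
```

```text
(no output)
```

View pics/c2.png

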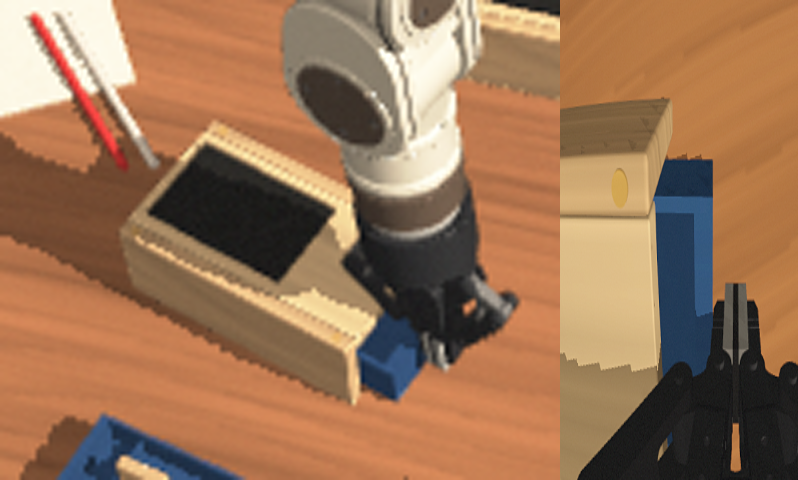

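The view shows the inner knuckle of the gripper linkage (panel left (370,280)) reaching the roof edge, so the linkage is taking the force and not the tray. I'm backing off and turning 90°, so the linkage lies across the bay.

```bash
python3 -m crank '0 .02 0 .05 0 .015 1; 0 .02 0 .06 0 .015 1; 0 .005 -.01 0 0 0 1; 0 0 0 0 0 -.12 1; 0 0 0 0 0 -.12 1; 0 0 0 0 0 -.12 1; 0 0 0 0 0 -.12 1; 0 0 0 0 0 -.12 1; 0 0 0 0 0 -.12 1; 0 0 0 0 0 -.12 1; 0 0 0 0 0 -.12 1; 0 0 0 0 0 -.12 1; 0 0 0 0 0 -.12 1; 0 0 0 0 0 -.12 1; 0 0 0 0 0 -.12 1; 0 0 0 0 0 -.12 1'
python3 - <<'E'
from h import *
need((.630,-.1335,.036),np.radians(164.4)); print(pose()[2]['joint_pos'].round(2))
E
```

```text
clock: 5.92
eef_pos: [0.64, -0.1238, 0.0649]
tool_rot: [-0.625, 0.781, -0.014, 0.0]
ft_force: [0.2, 0.1, -0.2]
grip_width: 0.0
t 5.92 shift [0.0112 0.0083 0.0289] turn [-0.022 -0.016  0.051] pos [ 0.64   -0.1238  0.0649] F [ 0.2  0.1 -0.2] w 0.0
[-0.18  0.65  0.14  1.05 -0.02 -1.53]
```

```bash
python3 -m crank '.004 .004 .010 -.01 .09 .03 1; .004 .004 .010 -.01 .09 .02 1; 0 0 .006 0 0 0 1; 0 0 0 0 0 0 1; 0 0 0 0 0 0 1'
python3 - <<'E'
from h import *
need((.630,-.1335,.036),np.radians(164.4))
E
```

```text
clock: 6.33
eef_pos: [0.631, -0.1382, 0.0419]
tool_rot: [-0.601, 0.793, -0.066, -0.077]
ft_force: [0.0, 0.2, -0.5]
grip_width: 0.0001
t 6.33 shift [-0.0053  0.0023  0.0049] turn [-0.012 -0.203 -0.001] pos [ 0.631  -0.1382  0.0419] F [ 0.   0.2 -0.5] w 0.0001
```

```bash
python3 -m crank '.006 .001 .003 -.005 0 0 1; .006 .001 .003 -.005 0 0 1; .006 0 .002 0 0 0 1; .004 0 .001 0 0 0 1; 0 0 0 0 0 0 1'
python3 -m crank '.005 0 .001 0 0 0 1; .005 0 .001 0 0 0 1; .005 0 .001 0 0 0 1'
python3 - <<'E'
from h import *
need((.619,-.172,.036),np.radians(164.4))
E
```

```text
clock: 6.75
eef_pos: [0.6245, -0.1621, 0.0392]
tool_rot: [-0.6, 0.794, -0.06, -0.074]
ft_force: [1.0, 4.4, -1.6]
grip_width: -0.0001
clock: 7.0
eef_pos: [0.6225, -0.17, 0.0392]
tool_rot: [-0.603, 0.793, -0.054, -0.066]
ft_force: [0.6, 10.0, 1.7]
grip_width: -0.0004
t 7.0 shift [0.0022 0.0028 0.0036] turn [-0.007 -0.172  0.001] pos [ 0.6225 -0.17    0.0392] F [ 0.6 10.   1.7] w -0.0004
```

```bash
python3 -m crank '.007 0 .001 0 .01 0 1; .007 0 .001 0 .01 0 1; .007 0 .001 0 .01 0 1'
python3 - <<'E'
from h import *
need((.619,-.172,.036),np.radians(164.4))
E
```

```text
clock: 7.25
eef_pos: [0.622, -0.172, 0.0395]
tool_rot: [-0.608, 0.79, -0.051, -0.061]
ft_force: [3.5, 18.9, 1.3]
grip_width: 0.0002
t 7.25 shift [0.0002 0.003  0.0036] turn [-0.008 -0.158  0.013] pos [ 0.622  -0.172   0.0395] F [ 3.5 18.9  1.3] w 0.0002
```

At the stop (19 N, motion ended). Now retreating quickly.

```bash
python3 -m crank '-.035 0 -.004 0 0 0 1; -.035 0 -.004 0 0 0 1; -.035 0 -.004 0 0 0 1; 0 0 -.03 0 0 0 0; 0 0 -.03 0 0 0 0; 0 0 -.02 0 0 0 0; 0 0 0 0 0 0 0'
python3 - <<'E'
from h import *
need((.65,-.06,.16),np.radians(74.4)); print(pose()[1].as_quat())
c=cal("wrist"); im=snap("wrist","w3.png")
im2=snap("top","t3.png")
np.save("c3.npy",c,allow_pickle=True)
cv2.imwrite("pics/c3.png",np.hstack([cv2.resize(im,None,fx=.8,fy=.8),cv2.resize(im2[170:260,330:390],(256,384))]))
E
```

```text
clock: 7.83
eef_pos: [0.6509, -0.0569, 0.1153]
tool_rot: [-0.607, 0.791, -0.051, -0.063]
ft_force: [0.8, -0.1, 0.5]
grip_width: 0.0428
t 7.83 shift [ 0.0105 -0.0001 -0.0436] turn [-0.131 -0.124  1.578] pos [ 0.6509 -0.0569  0.1153] F [ 0.8 -0.1  0.5] w 0.0428
[-0.60687025  0.79065497 -0.05060923 -0.06333972]
```

View pics/c3.png

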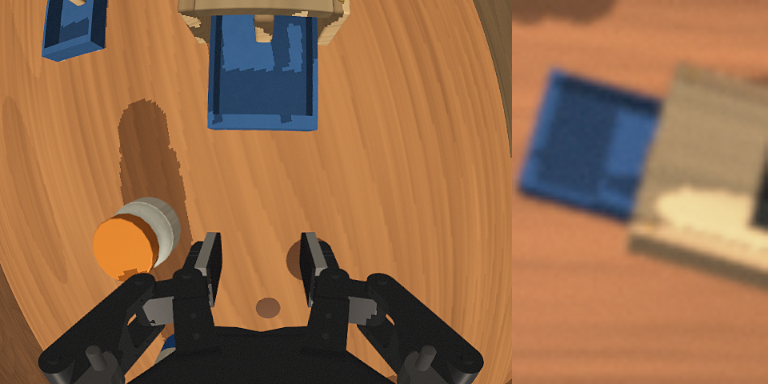

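Popped out: the wrist view shows the tray front at panel (208–318, ~125), with the handle just under the roof. The top view shows the front corners at about (340,186) and (332,214).

```bash
python3 - <<'E'
from h import *
c=np.load("c3.npy",allow_pickle=True).item(); t=cal("top")
W=cv2.imread("pics/w3.png"); h=cv2.cvtColor(W,cv2.COLOR_BGR2HSV)
for u in (280,330,380): print([tuple(h[v,u]) for v in range(138,168,3)])
for n,a,b in(("wrist",plane(c,(208/.8,122/.8),.038,1),plane(c,(318/.8,123/.8),.038,1)),("top",plane(t,(339.6,186.4),.038),plane(t,(331.9,214.5),.038))):
    v=a-b; print(n,a.round(4),b.round(4),(a+b)[:2]/2,np.linalg.norm(v),np.degrees(np.arctan2(v[1],v[0]))+90)
E
```

```text
[(np.uint8(106), np.uint8(159), np.uint8(96)), (np.uint8(106), np.uint8(149), np.uint8(94)), (np.uint8(106), np.uint8(147), np.uint8(142)), (np.uint8(106), np.uint8(151), np.uint8(140)), (np.uint8(106), np.uint8(145), np.uint8(139)), (np.uint8(106), np.uint8(149), np.uint8(139)), (np.uint8(106), np.uint8(149), np.uint8(140)), (np.uint8(106), np.uint8(149), np.uint8(135)), (np.uint8(146), np.uint8(27), np.uint8(133)), (np.uint8(14), np.uint8(157), np.uint8(195))]
[(np.uint8(106), np.uint8(152), np.uint8(97)), (np.uint8(108), np.uint8(149), np.uint8(99)), (np.uint8(106), np.uint8(150), np.uint8(143)), (np.uint8(106), np.uint8(150), np.uint8(141)), (np.uint8(106), np.uint8(146), np.uint8(141)), (np.uint8(106), np.uint8(145), np.uint8(142)), (np.uint8(106), np.uint8(152), np.uint8(141)), (np.uint8(106), np.uint8(146), np.uint8(145)), (np.uint8(138), np.uint8(39), np.uint8(110)), (np.uint8(14), np.uint8(157), np.uint8(193))]
[(np.uint8(106), np.uint8(158), np.uint8(97)), (np.uint8(108), np.uint8(147), np.uint8(99)), (np.uint8(107), np.uint8(150), np.uint8(121)), (np.uint8(105), np.uint8(149), np.uint8(140)), (np.uint8(106), np.uint8(146), np.uint8(141)), (np.uint8(106), np.uint8(143), np.uint8(143)), (np.uint8(106), np.uint8(150), np.uint8(139)), (np.uint8(106), np.uint8(147), np.uint8(142)), (np.uint8(106), np.uint8(157), np.uint8(115)), (np.uint8(14), np.uint8(165), np.uint8(196))]
wrist [ 0.6679 -0.1393  0.038 ] [ 0.5909 -0.1181  0.038 ] [ 0.62939376 -0.12871925] 0.07979681441684526 74.58309199390783
top [ 0.6689 -0.1369  0.038 ] [ 0.5895 -0.1158  0.038 ] [ 0.62920984 -0.12635525] 0.082074266751113 75.13112625564997
```

```bash
python3 -m crank '0 0 0 0 -.08 0 -.2; 0 0 0 0 -.08 0 -.2; 0 0 0 0 0 .12 -.2;0 0 0 0 0 .12 -.2;0 0 0 0 0 .12 -.2;0 0 0 0 0 .12 -.2;0 0 0 0 0 .12 -.2;0 0 0 0 0 .12 -.2;0 0 0 0 0 .12 -.2;0 0 0 0 0 .12 -.2;0 0 0 0 0 .12 -.2;0 0 0 0 0 .12 -.2;0 0 0 0 0 .12 -.2;0 0 0 0 0 .12 -.2;0 0 0 0 0 .12 -.2'
python3 - <<'E'
from h import *
need((.630,-.130,.10),np.radians(74.4))
E
```

```text
clock: 9.18
eef_pos: [0.6272, -0.074, 0.0815]
tool_rot: [0.156, 0.987, -0.003, -0.024]
ft_force: [-0.1, 0.1, -0.3]
grip_width: 0.0512
t 9.18 shift [-0.019  -0.0526 -0.0187] turn [-0.012 -0.047 -0.041] pos [ 0.6272 -0.074   0.0815] F [-0.1  0.1 -0.3] w 0.0512
```

```bash
python3 -m crank '-.005 -.013 -.005 0 -.016 -.014 -.2; -.005 -.013 -.005 0 -.016 -.014 -.2; -.005 -.013 -.005 0 -.015 -.013 -.2; -.004 -.013 -.003 -.01 0 0 -.2; 0 0 0 0 0 0 -.2;0 0 0 0 0 0 -.2'
python3 - <<'E'
from h import *
need((.630,-.130,.036),np.radians(74.4))
E
```

```text
clock: 9.68
eef_pos: [0.6209, -0.1358, 0.087]
tool_rot: [0.14, 0.99, -0.002, -0.01]
ft_force: [-0.2, -0.5, -1.2]
grip_width: 0.0515
t 9.68 shift [-0.0081  0.0084  0.0508] turn [-0.007 -0.02  -0.01 ] pos [ 0.6209 -0.1358  0.087 ] F [-0.2 -0.5 -1.2] w 0.0515
```

```bash
python3 -m crank '-.004 .004 0 0 -.01 -.005 -.2; -.004 .004 .015 0 -.01 -.005 -.2; 0 0 .012 0 0 0 -.2; 0 0 .010 0 0 0 -.2; 0 0 .008 0 0 0 -.2; 0 0 0 0 0 0 -.2'
python3 - <<'E'
from h import *
need((.630,-.130,.036),np.radians(74.4))
c=cal("wrist"); im=snap("wrist","w4.png"); cv2.imwrite("pics/w4c.png",im)
E
```

```text
clock: 10.18
eef_pos: [0.6294, -0.1276, 0.0355]
tool_rot: [0.134, 0.991, -0.003, -0.002]
ft_force: [0.1, 0.5, 0.4]
grip_width: 0.0511
t 10.18 shift [-0.0013 -0.0022 -0.0005] turn [-0.007 -0.003  0.003] pos [ 0.6294 -0.1276  0.0355] F [0.1 0.5 0.4] w 0.0511
```

View pics/w4c.png

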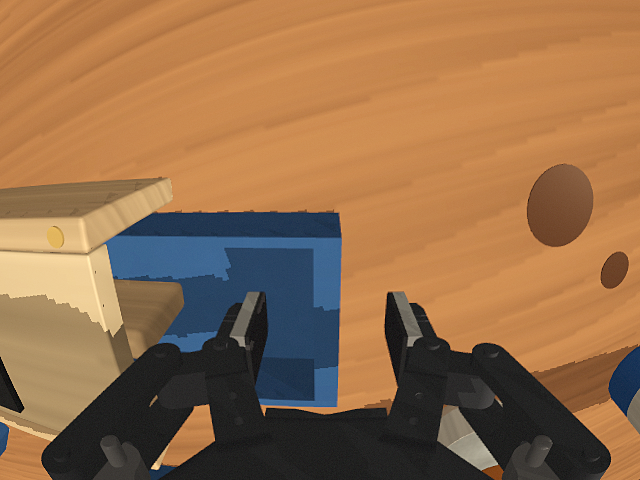

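The tray has stayed out. Its front wall (columns 314–340) lies between the pads (265 and 388), so I'm closing on it.

```bash
python3 -m crank '0 -.001 -.001 0 0 0 1; 0 0 0 0 0 0 1; 0 0 0 0 0 0 1; 0 0 0 0 0 0 1; 0 0 0 0 0 0 1; 0 0 0 0 0 0 1'
python3 - <<'E'
from h import *
need((.662,-.015,.036),np.radians(74.4))
E
```

```text
clock: 10.73
eef_pos: [0.6303, -0.1281, 0.0389]
tool_rot: [0.134, 0.991, -0.003, -0.001]
ft_force: [0.9, -0.2, -2.3]
grip_width: 0.0088
t 10.73 shift [-0.0005  0.1175  0.0022] turn [-0.006 -0.001  0.003] pos [ 0.6303 -0.1281  0.0389] F [ 0.9 -0.2 -2.3] w 0.0088
```

```bash
python3 -m crank '0 .010 0 0 0 0 1; 0 .014 0 0 0 0 1; 0 .014 0 0 0 0 1; 0 .014 0 0 0 0 1; 0 0 0 0 0 0 1'
python3 - <<'E'
from h import *
need((.662,-.015,.038),np.radians(74.4))
E
```

```text
clock: 11.15
eef_pos: [0.6454, -0.0734, 0.0385]
tool_rot: [0.135, 0.991, -0.003, -0.001]
ft_force: [0.4, 0.7, -2.3]
grip_width: 0.0084
t 11.15 shift [-0.0004  0.0607  0.0002] turn [-0.005 -0.001  0.001] pos [ 0.6454 -0.0734  0.0385] F [ 0.4  0.7 -2.3] w 0.0084
```

```bash
python3 -m crank '0 .014 0 0 0 0 1; 0 .014 0 0 0 0 1; 0 .014 0 0 0 0 1; 0 .012 0 0 0 0 1; 0 .004 0 0 0 0 1; 0 0 0 0 0 0 1; 0 0 0 0 0 0 1'
python3 - <<'E'
from h import *
need((.662,-.015,.038),np.radians(74.4))
E
```

```text
clock: 11.73
eef_pos: [0.6628, -0.009, 0.0384]
tool_rot: [0.132, 0.991, -0.004, -0.0]
ft_force: [-0.4, -1.6, -0.6]
grip_width: 0.0083
t 11.73 shift [-0.0008 -0.006   0.0005] turn [-0.008  0.     0.008] pos [ 0.6628 -0.009   0.0384] F [-0.4 -1.6 -0.6] w 0.0083
```

```bash
python3 -m crank '0 0 0 0 0 0 -.2; 0 0 0 0 0 0 -.2; 0 0 0 0 0 0 -.2; 0 0 0 0 0 0 -.2; 0 0 -.02 0 0 0 -.2; 0 0 -.03 0 0 0 -.2; 0 0 -.03 0 0 0 -.2; 0 0 -.03 0 0 -.12 -.2; 0 0 0 0 0 -.12 -.2;0 0 0 0 0 -.12 -.2;0 0 0 0 0 -.12 -.2;0 0 0 0 0 -.12 -.2;0 0 0 0 0 -.12 -.2;0 0 0 0 0 -.12 -.2;0 0 0 0 0 -.12 -.2;0 0 0 0 0 -.12 0;0 0 0 0 0 -.12 0;0 0 0 0 0 -.12 0;0 0 0 0 0 -.12 0;0 0 0 0 0 -.12 0'
python3 - <<'E'
from h import *
need((.637,-.1005,.14),np.radians(164.4))
c=cal("wrist"); im=snap("wrist","w5.png"); np.save("c5.npy",c,allow_pickle=True)
t=snap("top","t5.png")
for p in((.637,-.1005,.055),(.663,-.009,.038)): print(proj(c,p,True),proj(cal("top"),p))
cv2.imwrite("pics/c5.png",np.hstack([cv2.resize(im,None,fx=.75,fy=.75),cv2.resize(t[150:270,300:400],(300,360))]))
E
```

```text
clock: 13.4
eef_pos: [0.6632, -0.0195, 0.1589]
tool_rot: [-0.626, 0.78, -0.005, -0.001]
ft_force: [-0.8, 0.5, 0.7]
grip_width: 0.0427
t 13.4 shift [0.0846 0.0081 0.0195] turn [-0.007 -0.007  0.053] pos [ 0.6632 -0.0195  0.1589] F [-0.8  0.5  0.7] w 0.0427
[338.78395034 113.56448141] [326.36945381 196.11278665]
[329.31079567 251.05795457] [293.28070893 188.31894296]
```

View pics/c5.png

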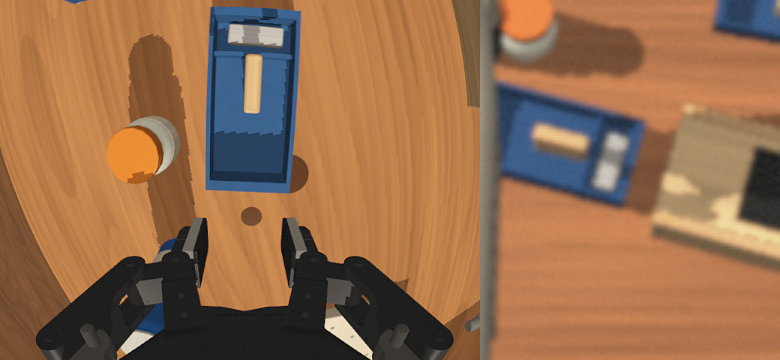

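The tray stands clear of the bay with the ingot in its compartment. The handle is at wrist pixel (337,112), against a prediction of (339,114). I'll refine it with a mask.

```bash
python3 - <<'E'
from h import *
c=np.load("c5.npy",allow_pickle=True).item(); im=cv2.imread("pics/w5.png"); h=cv2.cvtColor(im,cv2.COLOR_BGR2HSV)
s=h[60:165,310:370]; m=((s[...,0]<30)&(s[...,2]>110)&(s[...,1]>50)).astype(np.uint8)
k=max(cv2.findContours(m,0,cv2.CHAIN_APPROX_NONE)[0],key=cv2.contourArea)+[310,60]
P=np.array([plane(c,q[0],.055,True)[:2] for q in k],np.float32); print(cv2.minAreaRect(P), cv2.boundingRect(k))
# tray outline corners, panel/.75, rim z .038
t=[plane(c,(u/.75,v/.75),.038,True)[:2].round(4) for u,v in((206,190),(290,192),(211,8),(300,12))]; print(t)
E
```

```text
((0.6378939747810364, -0.1024027168750763), (0.04906783625483513, 0.013774997554719448), 74.8672103881836) (325, 72, 25, 79)
[array([ 0.7016, -0.0156]), array([0.6236, 0.0036]), array([ 0.6578, -0.1787]), array([ 0.5819, -0.159 ])]
```

```bash
python3 -m crank '.016 .001 .004 0 0 .02 .3; .016 .001 .004 0 0 .02 .3; .016 .001 .004 0 0 .01 .3; .016 .001 .004 0 0 0 .3; .012 .001 .004 0 0 0 .3; .006 .001 .004 0 0 0 .3; 0 0 0 0 0 0 .3; 0 0 0 0 0 0 .3'
python3 - <<'E'
from h import *
need((.638,-.102,.12),np.radians(164.9))
E
```

```text
clock: 14.17
eef_pos: [0.6311, -0.1086, 0.1325]
tool_rot: [-0.593, 0.805, -0.005, -0.001]
ft_force: [-0.4, 0.6, 1.2]
grip_width: 0.0298
t 14.17 shift [-0.0084 -0.0045  0.0125] turn [-0.006 -0.008 -0.037] pos [ 0.6311 -0.1086  0.1325] F [-0.4  0.6  1.2] w 0.0298
```

```bash
python3 -m crank '-.004 -.002 .006 -.003 -.004 -.018 .3; -.004 -.002 .006 -.003 -.004 -.018 .3; 0 0 .005 0 0 0 .3; 0 0 .005 0 0 0 .3; 0 0 0 0 0 0 .3; 0 0 0 0 0 0 .3'
python3 - <<'E'
from h import *
need((.638,-.102,.04),np.radians(164.9))
E
```

```text
clock: 14.67
eef_pos: [0.6392, -0.0986, 0.1078]
tool_rot: [-0.61, 0.792, 0.001, 0.001]
ft_force: [0.4, 0.2, -0.5]
grip_width: 0.03
t 14.67 shift [0.0038 0.0003 0.0678] turn [-0.     0.002  0.006] pos [ 0.6392 -0.0986  0.1078] F [ 0.4  0.2 -0.5] w 0.03
```

```bash
python3 -m crank '.003 0 .010 0 0 .006 .3; 0 0 .010 0 0 0 .3; 0 0 .008 0 0 0 .3; 0 0 0 0 0 0 .3; 0 0 0 0 0 0 .3'
python3 - <<'E'
from h import *
need((.638,-.102,.04),np.radians(164.9))
E
```

```text
clock: 15.08
eef_pos: [0.6382, -0.1008, 0.0762]
tool_rot: [-0.608, 0.794, 0.001, 0.001]
ft_force: [-0.1, -0.4, 0.7]
grip_width: 0.0296
t 15.08 shift [ 0.0012 -0.0001  0.0362] turn [0.001 0.002 0.001] pos [ 0.6382 -0.1008  0.0762] F [-0.1 -0.4  0.7] w 0.0296
```

```bash
python3 -m crank '.001 0 .010 0 0 0 .3; 0 0 .010 0 0 0 .3; 0 0 .008 0 0 0 .3; 0 0 .004 0 0 0 .3; 0 0 0 0 0 0 .3; 0 0 0 0 0 0 .3'
python3 - <<'E'
from h import *
need((.638,-.102,.04),np.radians(164.9))
E
```

```text
clock: 15.58
eef_pos: [0.6374, -0.1021, 0.0401]
tool_rot: [-0.608, 0.794, 0.001, 0.0]
ft_force: [0.4, -0.6, 1.1]
grip_width: 0.0301
t 15.58 shift [-0.0003 -0.0005  0.0001] turn [ 0.002  0.002 -0.   ] pos [ 0.6374 -0.1021  0.0401] F [ 0.4 -0.6  1.1] w 0.0301
```

Now close, then lift slowly.

```bash
python3 -m crank '0 0 0 0 0 0 1; 0 0 0 0 0 0 1; 0 0 0 0 0 0 1; 0 0 0 0 0 0 1; 0 0 0 0 0 0 1; 0 0 0 0 0 0 1; 0 0 -.006 0 0 0 1; 0 0 -.010 0 0 0 1; 0 0 -.012 0 0 0 1; 0 0 -.012 0 0 0 1; 0 0 -.012 0 0 0 1; 0 0 -.012 0 0 0 1; 0 0 -.008 0 0 0 1; 0 0 -.003 0 0 0 1; 0 0 0 0 0 0 1; 0 0 0 0 0 0 1'
python3 - <<'E'
from h import *
need((.565,.337,.12),np.radians(164.9))
E
```

```text
clock: 16.92
eef_pos: [0.6354, -0.1017, 0.1211]
tool_rot: [-0.608, 0.794, 0.003, -0.001]
ft_force: [-0.4, 0.6, -4.2]
grip_width: 0.0134
t 16.92 shift [-0.4053  0.1822  0.0031] turn [0.007 0.002 0.   ] pos [ 0.6354 -0.1017  0.1211] F [-0.4  0.6 -4.2] w 0.0134
```

```bash
python3 -m crank '-.006 .003 0 0 0 0 1; -.012 .006 0 0 0 0 1; -.018 .008 0 0 0 0 1; -.022 .010 0 0 0 0 1; -.024 .011 0 0 0 0 1; -.024 .011 0 0 0 0 1; -.024 .011 0 0 0 0 1; -.024 .011 0 0 0 0 1; -.024 .011 0 0 0 0 1'
python3 - <<'E'
from h import *
need((.565,.3205,.12),np.radians(164.9))
E
```

```text
clock: 17.67
eef_pos: [0.5952, 0.1003, 0.1147]
tool_rot: [-0.605, 0.796, 0.007, -0.006]
ft_force: [-0.5, -0.3, -3.6]
grip_width: 0.0131
t 17.67 shift [-0.204   0.0883 -0.0038] turn [ 0.02  -0.001 -0.008] pos [0.5952 0.1003 0.1147] F [-0.5 -0.3 -3.6] w 0.0131
```

```bash
python3 -m crank '-.024 .0105 -.001 .005 0 0 1; -.024 .0105 -.001 .005 0 0 1; -.024 .0105 -.001 .005 0 0 1; -.024 .0105 0 .003 0 0 1; -.022 .0095 0 0 0 0 1; -.018 .008 0 0 0 0 1; -.012 .005 0 0 0 0 1; -.006 .003 0 0 0 0 1; 0 0 0 0 0 0 1; 0 0 0 0 0 0 1'
python3 - <<'E'
from h import *
need((.565,.3205,.12),np.radians(164.9))
im=snap("top","t6.png"); w=snap("wrist","w6.png")
cv2.imwrite("pics/c6.png",np.hstack([cv2.resize(w,None,fx=.6,fy=.6),cv2.resize(im[150:290,90:260],(400,288))]))
E
```

```text
clock: 18.5
eef_pos: [0.5546, 0.289, 0.1106]
tool_rot: [-0.612, 0.791, 0.005, -0.008]
ft_force: [0.6, 0.4, -2.9]
grip_width: 0.0135
t 18.5 shift [-0.033  -0.002  -0.0096] turn [ 0.017 -0.006  0.009] pos [0.5546 0.289  0.1106] F [ 0.6  0.4 -2.9] w 0.0135
```

View pics/c6.png

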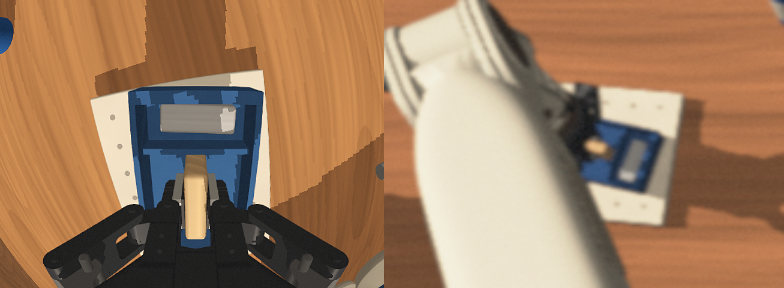

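The tray is held level over the board, with the ingot across the rear compartment (panel (195,118)). There are 33 mm left to the centre.

```bash
python3 -m crank '-.010 -.001 0 .005 -.003 .004 1; -.010 -.001 0 .005 -.003 .004 1; -.008 0 0 .005 0 0 1; -.004 0 0 0 0 0 1; 0 0 .006 0 0 0 1; 0 0 .008 0 0 0 1; 0 0 .008 0 0 0 1; 0 0 0 0 0 0 1; 0 0 0 0 0 0 1'
python3 - <<'E'
from h import *
need((.565,.3205,.06),np.radians(164.9))
E
```

```text
clock: 19.35
eef_pos: [0.5684, 0.3171, 0.0858]
tool_rot: [-0.605, 0.797, -0.0, -0.0]
ft_force: [0.7, -0.1, -3.6]
grip_width: 0.0132
t 19.35 shift [-0.0023  0.0042  0.0258] turn [-0.    -0.    -0.009] pos [0.5684 0.3171 0.0858] F [ 0.7 -0.1 -3.6] w 0.0132
```

Level. Now lowering gently; touchdown is expected at TCP z ≈ 0.060.

```bash
python3 -m crank '-.002 .003 .005 0 0 0 1; 0 .001 .006 0 0 0 1; 0 0 .005 0 0 0 1; 0 0 .003 0 0 0 1; 0 0 0 0 0 0 1; 0 0 0 0 0 0 1'
python3 - <<'E'
from h import *
need((.565,.3205,.06),np.radians(164.9))
E
```

```text
clock: 19.85
eef_pos: [0.5638, 0.3195, 0.0638]
tool_rot: [-0.604, 0.797, -0.0, -0.001]
ft_force: [-0.1, -0.0, -3.5]
grip_width: 0.0133
t 19.85 shift [-0.0013 -0.0009  0.0038] turn [ 0.002 -0.002 -0.009] pos [0.5638 0.3195 0.0638] F [-0.1 -0.  -3.5] w 0.0133
```

```bash
python3 -m crank '0 0 .002 0 0 0 1; 0 0 .002 0 0 0 1; 0 0 .001 0 0 0 1; 0 0 0 0 0 0 1'; python3 -m crank '0 0 .002 0 0 0 1; 0 0 .001 0 0 0 1; 0 0 0 0 0 0 1'
```

```text
clock: 20.18
eef_pos: [0.5649, 0.32, 0.0606]
tool_rot: [-0.604, 0.797, -0.0, 0.0]
ft_force: [0.2, 0.4, -3.5]
grip_width: 0.0131
clock: 20.43
eef_pos: [0.5659, 0.3204, 0.0604]
tool_rot: [-0.604, 0.797, -0.0, 0.002]
ft_force: [0.1, 0.5, -3.9]
grip_width: 0.0127
```

```bash
python3 -m crank '0 0 .003 0 0 0 1; 0 0 .003 0 0 0 1'; python3 -m crank '0 0 .003 0 0 0 1; 0 0 0 0 0 0 1'
```

```text
clock: 20.6
eef_pos: [0.5666, 0.3207, 0.0601]
tool_rot: [-0.604, 0.797, -0.001, 0.004]
ft_force: [-5.4, -3.0, 16.0]
grip_width: 0.0132
clock: 20.77
eef_pos: [0.5669, 0.3209, 0.0613]
tool_rot: [-0.604, 0.797, -0.001, 0.005]
ft_force: [0.7, -0.2, -4.2]
grip_width: 0.0131
```

```bash
python3 -m crank '0 0 .001 0 0 0 1; 0 0 .001 0 0 0 .3; 0 0 0 0 0 0 .3; 0 0 0 0 0 0 .3; 0 0 0 0 0 0 .3'
python3 -m crank '0 0 -.008 0 0 0 .3; 0 0 -.010 0 0 0 .3; 0 0 -.012 0 0 0 .3; 0 0 -.015 0 0 0 .3; 0 0 -.02 0 0 0 .3;0 0 -.02 0 0 0 .3; 0 0 -.02 0 0 0 .3; 0 0 0 0 0 0 .3'
python3 - <<'E'
from h import *
c=cal("wrist"); w=snap("wrist","w7.png"); 
print(pose()[0],[proj(c,p,True).round() for p in((.569,.335,.02),(.565,.3205,.075))])
im=snap("scene","s7.png"); np.save("c7.npy",c,allow_pickle=True)
cv2.imwrite("pics/c7.png",np.hstack([cv2.resize(w,None,fx=.6,fy=.6),cv2.resize(im[230:370,380:560],(400,288))]))
E
```

```text
clock: 21.18
eef_pos: [0.5685, 0.3217, 0.0593]
tool_rot: [-0.604, 0.797, -0.001, 0.007]
ft_force: [-0.3, -0.3, 0.3]
grip_width: 0.0298
clock: 21.85
eef_pos: [0.5672, 0.3209, 0.173]
tool_rot: [-0.604, 0.797, -0.001, 0.007]
ft_force: [-0.0, 0.7, 1.5]
grip_width: 0.0296
[0.566709   0.32065646 0.17122847] [array([329., 238.]), array([329., 244.])]
```

View pics/c7.png

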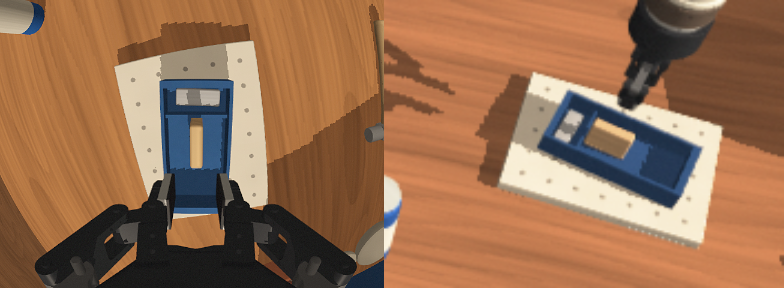

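The tray sits level on the board with the ingot in place. One numeric check before handing in.

```bash
python3 - <<'E'
from h import *
c=np.load("c7.npy",allow_pickle=True).item()
P=lambda u,v,z:plane(c,(u/.6,v/.6),z,True)[:2]
a,b=P(115,67,.02),P(268,205,.02); h=P(196,146,.075); r=(P(161,80,.058)+P(232,82,.058))/2
o=np.array([.2605,.9655]); print("board",(a+b)/2,np.linalg.norm(a-b),"tray by handle",h+.015*o,"by rear rim",r+.085*o)
q,_,ob=pose(); print(ob["clock"],ob["ft_force"].round(1),q)
from workcell import order
order.job_done()
E
```

```text
board [0.56685307 0.33538855] 0.29796815499353557 tray by handle [0.5703597  0.33383802] by rear rim [0.56994536 0.33612917]
21.95 [ 0.5 -0.3 -1.4] [0.56575749 0.32015435 0.16896077]
the job is handed in; nothing more can be done
```

The tray with the ingot is on the soldering board, and I handed the job in at about 22 s. The hand-in reports no verdict.

- **Latch:** I pressed the front to its stop (about 19 N) and let go. The tray popped out, and a later picture confirmed it stayed out.
- **Draw:** I pulled it by the front wall to about 115 mm beyond the mouth and let go of it there on the bench.
- **Carry and set-down:** I took it by the handle, carried it level and lowered it. The contact reading was about 16 N, and I released it on the board.

**Last checks:**
- The tray's middle is within about 4 mm of the board's centre, measured two ways that agree to about 2 mm.
- The ingot lies in its rear compartment.
- The gripper is about 110 mm above where it let go, with nothing near it.

**What went wrong or was not checked:**
- **First press:** it failed because the gripper linkage pushed on the bay's roof edge (about 27 N, under the 40 N limit). I backed off, turned the gripper 90°, tilted it and pressed again.
- **Set-down touch:** the force reading did not show contact clearly until I pressed a few millimetres more.
- **Bystanders:** I did not measure the can, the jar or the hammer again at the end. I planned the arm's path clear of the can and jar and did not touch any of them knowingly.

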